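Load a sloped housing on the wedge marking fixture and shut its keeper

TASK

Push the grey-and-white housing that waits at the foot of the wedge fixture up the ramp until it rests squarely against the top stop, and leave it there. Then swing the red-knobbed keeper arm fully across behind it, and let go. Leave the other things on the bench where they are.

Things in the scene. Friction and masses are not known exactly. Their poses are not given: they have to be found in the camera images.
- fixture: Wedge fixture, fixed on the bench: an aluminium ramp 330 x 132 mm sloping 8 degrees (0.14 rad), on a dark steel base plate. Origin: mid-ramp on its surface, 52 mm above the bench. x uphill along the ramp, z out of its surface, y to the left looking uphill. Ramp from x = -165 to 165 mm. Dark side guides, 22 mm high, 10 mm thick, bound a lane 94 mm wide (y = -47 to 47 mm), open at its low end
- stop (a point): foot of the top stop, a dark bar across the lane, 30 mm high: this point is mid-lane, on the ramp surface, at the stop's downhill face (x = 140 mm in the fixture's frame). Axes as the fixture's
- housing_center (a point): centre of the loose housing in the lane on the ramp: dark grey below, pale above, black plate on its sloping top (level on the ramp). 130 mm long (x, uphill), 90 wide, 54 high at its downhill end, 36 uphill; 0.3 to 0.65 kg. The point is 22.5 mm above its underside, 65 mm from each end face. It starts 120 to 160 mm short of the stop, takes under 10 N to push and stays where left on the slope
- keeper (a joint): angle of the keeper, rad: a flat steel arm, 18 mm wide, that swings parallel to the ramp, 30 to 38 mm above it. 0: swung out, 0.25 rad outward of downhill; 0.25: straight downhill; 1.82 (limit): square across the lane, pointing to the fixture's -y, 5 mm behind a housing that is against the stop (one that is not blocks it). Starts at 0 to 0.25; takes about 1 N at the knob, stays where left
- pivot (a point): pivot axis of the keeper, at the arm's mid-height: x = -4, y = 78, z = 34 mm in the fixture's frame. Axes as the fixture's; the keeper's angle grows counter-clockwise seen from above
- knob (a point): centre of the red upright knob near the end of the keeper's arm, 148 mm from the pivot axis: a cylinder 22 mm in diameter, 34 mm tall, its axis along the fixture's z. It is 63 mm out from the ramp surface; the arm's top is 25 mm below it. x points along the arm away from the pivot
- spare_housing: a second housing just like the first, standing on the bench, not to be moved; origin at the centre of its underside
- stack_tall: tall stack of stepped black plates, 110 x 68 x 77 mm; origin under its centre. Not to be moved
- stack_mid: lower stack of stepped black plates, 110 x 68 x 56 mm; origin under its centre. Not to be moved
- plates: four stepped black plates in a loose pile, 115 x 75 x 14 mm; origin under its centre. Not to be moved
- cleaner: white cleaner bottle with a red cap, 64 mm across, 170 mm tall; origin under its centre. Not to be moved
- screwdriver: screwdriver lying on the bench, 190 mm long along its x. Not to be moved
- goggles: black laser goggles with green lenses, 140 mm wide, 40 mm high; origin under the front, the arms run to its +x. Not to be moved
Mind the look-alikes: they are no part of the job. Leave any orange or pink look-alike of the part that bears housing_center alone.

How it is judged (in metres and radians):
On the way, in this order (a step that is already met when the one before it is completed fails the run):
1. the housing rests against the top stop (x of housing_center in the frame of fixture above 0.071 m and z of housing_center in the frame of fixture between 0.0185 and 0.0265 m and angle between the x axis of housing_center and the x axis of fixture, either way round below 0.04 rad and angle between the z axis of housing_center and the z axis of fixture, either way round below 0.04 rad), for 0.2 s.
2. the keeper is swung across behind it (all of step 1 and value of joint keeper above 1.7 rad), for 0.2 s.
At the end, for the whole second after the job is handed in: the housing lies flat on the ramp with its uphill end within 4 mm of the top stop and square to it within 0.04 rad, the keeper is within 0.12 rad of square across the lane, and both are at rest (all of step 2 and linear speed of housing below 0.01 m/s and velocity of joint keeper between -0.05 and 0.05 rad/s); the robot touches nothing.
It fails at once if another thing on the bench is shifted by more than 25 mm (distance of any of spare_housing, stack_tall, stack_mid, plates, cleaner, screwdriver, goggles from where it was at the start of the episode above 0.025 m).
It also fails if it takes over 59 s, if anything falls off the work surface, if the arm or the gripper's body presses on something with over 40 N, if the wrist force passes 120 N, or if a joint passes its speed limit or range.

ROBOT

A 6-joint arm with a two-finger parallel gripper is mounted at the origin on the work surface. World frame = base frame: x ahead of the robot, y to its left, z up, the work surface at z = 0. Lengths are in m, angles in degrees, forces in N, time in s.
With the tool pointing down it reaches from about 0.4 to 0.825 m from the base axis. Payload 7 kg.
Tool frame: the origin (TCP) lies at the very end of the fingers, on their centre line; the grasp point (between the pads) lies hold_point_z behind it (hold_point_z is the distance from the TCP to the grasp point, in m); z points along the fingers, y is the direction in which the jaws open and shut (so a half turn about z gives the same grasp; the last joint's range is limited). The gripper opens to 88 mm and grips with 3 to 60 N. Pads are 19 mm wide; open, the fingers measure 130 mm over their backs; the gripper's body (78 mm by 193 mm) begins 47 mm behind the grasp point.
Start: joints at [-50.758, 20.546, 0.682, 0, -70.136, -16.507], TCP at [0.261, -0.623, 0.227] pointing down, gripper open.
Joint ranges: [-176.03, 176.03], [-82.01, 121.73], [-58.28, 71.71], [-173.87, 95.51], [-174.79, -0.11], [-173.66, 173.66]. Speed limits (degrees/s): [136.94, 136.94, 172.46, 180, 180, 180].

INTERFACE

Orientations are given as [roll, pitch, yaw] about the fixed x, y, z axes, in that order (R = Rz(yaw) Ry(pitch) Rx(roll)).
In Python, from plant import get_obs, snapshot, close_job, hold_point_z gives the robot as it stands. The module is installed in compiled form; this text tells all that it offers.
- The arm moves only by the tool jog_arm, never from a script. Its argument "commands" is a list of rows, each a list of 4 numbers: the shift along the world's x, y, z in mm, then the turn about the world's z in degrees. In form: [[x, y, z, turn], ...]. A call has exactly 10 rows; each row shifts and turns the commanded pose from where the row before left it; what a row does not reach is not made up. A row lasts 1/12 s, in which the tool goes at most 41.7 mm and 7.16 degrees, less where a joint would pass 70% of its speed; a pose out of reach is approached as far as the arm can. A call is refused whole if a number of a shift passes 41.7 or a number of a turn 7.16, either way. A call with a gripper value outside its range is refused whole. "fingers" is the finger opening in mm, from 0 to 87.6, set as the call begins (left out, the last holds). The fingers move at their own pace and stop on an object; the grip force is fixed at half the most. Time passes only in rows, so rows that do not move let the fingers close, or fill a call up. It gives the time, the measured TCP pose, the force and the opening at its end, in the units of the state.
- get_obs(): the state, without advancing time (a new reading comes with each control period).
- snapshot(name): name is "side" or "top"; returns a dict with "image" (400x640x3 uint8, red, green, blue), "fov_y" (degrees; the focal length in pixels is half the picture's height over the tangent of half this angle, whatever the lens; pixels are square), "cx", "cy" (the principal point, pixels), "dist_coeffs" ([k1, k2, p1, p2, k3] as OpenCV has them; the pictures are not rectified), "rvec" (rotation vector, rad) and "tvec" (3), from world to camera coordinates, as OpenCV has them. Camera axes: x right, y down, z forward; pixel columns grow to the right and rows downward; lengths in m; the calibration is good to about 2 mm. A picture is of the moment at which its call begins. There is no depth.
- close_job(): hands the job in, once; it reports no verdict.
The state is a dict: "clock": time; "joint_pos": joint angles; "qvel": joint speeds; "tau": joint torques, N m; "tool_pos": TCP position; "orientation": TCP orientation; "force": force on the tool from outside, world axes, zero at the start; "moment": the same for the moment, N m; "opening": finger opening in m.
Only numpy, scipy, OpenCV 4.12 (cv2) and the standard library are available. Lean on these libraries where they do the work, as an engineer would, in place of code of your own. Each camera call takes 0.05 s, during which the arm holds its last target.

## Working session

There is one attempt and no reset: what is moved stays moved. The work goes in short steps, Python scripts to look and compute and a tool call to move; the robot and the scene stay as the last step left them, time stands still between calls to the robot, and variables do not carry over. Pictures are saved under pics/ and viewed, and the job is handed in when it is done.

Besides the shell and the picture viewer there is one more tool, called after "Emit:" by a JSON object that holds its "api" and its "payload". jog_arm: Moves the arm, as the interface text tells. Its arguments: {"type":"object","properties":{"commands":{"type":"array","items":{"type":"array","items":{"type":"number"}}},"fingers":{"type":"number"}},"required":["commands"]}

```bash
mkdir -p pics; cat > h.py <<'E'
import numpy as np,cv2,pickle
from plant import get_obs,snapshot,close_job,hold_point_z
def snap(tag):
    d={}
    for n in("side","top"):
        s=snapshot(n);d[n]=s;cv2.imwrite(f"pics/{tag}_{n}.png",s["image"][:,:,::-1])
    pickle.dump(d,open(f"{tag}.pkl","wb"));return d
def load(tag): return pickle.load(open(f"{tag}.pkl","rb"))
def K(s):
    f=200/np.tan(np.radians(s["fov_y"])/2);return np.array([[f,0,s["cx"]],[0,f,s["cy"]],[0,0,1.]])
def ray(s,uv):
    p=cv2.undistortPointsIter(np.array([[uv]],float),K(s),np.array(s["dist_coeffs"],float),None,None,(3,100,1e-10))[0,0] if hasattr(cv2,'undistortPointsIter') else cv2.undistortPoints(np.array([[uv]],float),K(s),np.array(s["dist_coeffs"],float))[0,0]
    R=cv2.Rodrigues(np.array(s["rvec"],float))[0];t=np.array(s["tvec"],float).ravel()
    d=R.T@np.array([p[0],p[1],1]);return -R.T@t,d/np.linalg.norm(d)
def onz(s,uv,z):
    o,d=ray(s,uv);return o+d*(z-o[2])/d[2]
def onplane(s,uv,p,n):
    o,d=ray(s,uv);return o+d*(np.dot(p-o,n)/np.dot(d,n))
def proj(s,P):
    return cv2.projectPoints(np.atleast_2d(np.array(P,float)),np.array(s["rvec"],float),np.array(s["tvec"],float),K(s),np.array(s["dist_coeffs"],float))[0][:,0]
E
python3 - <<'E'
from h import *
d=snap("a")
for n in d:
    s=d[n];print(n,{k:v for k,v in s.items() if k!="image"},ray(s,(320,200)))
print(hold_point_z,get_obs())
E
```

```text
side {'fov_y': 53.84283743940009, 'cx': 319.39526414103256, 'cy': 196.88617701774672, 'dist_coeffs': array([-0.03822201,  0.        ,  0.        ,  0.        ,  0.        ]), 'rvec': array([ 0.62121583, -2.72939629,  1.06237066]), 'tvec': array([0.48394784, 0.26272345, 1.11825762])} (array([0.20872735, 0.71829779, 0.997101  ]), array([ 0.27652979, -0.60830429, -0.74397391]))
top {'fov_y': 57.76401724398039, 'cx': 319.77447250135134, 'cy': 208.1582282954654, 'dist_coeffs': array([-0.07011686,  0.        ,  0.        ,  0.        ,  0.        ]), 'rvec': array([ 2.19825588, -2.18354859,  0.0749731 ]), 'tvec': array([-0.04020351,  0.56545341,  1.49519911])} (array([ 0.46875096, -0.03019919,  1.52850738]), array([ 0.08650426, -0.0045686 , -0.99624101]))
0.0188 {'clock': 0.1, 'joint_pos': array([-5.07586789e+01,  2.05858938e+01,  6.39889597e-01, -1.67388528e-02,
       -7.01350584e+01, -1.65068027e+01]), 'qvel': array([ 0.02294517, -0.09116735,  0.0359054 ,  0.06923845, -0.17219614,
        0.11223416]), 'tau': array([-2.99257845e-04, -5.84163916e+01,  2.93750685e+01,  7.01546252e+00,
        1.01826258e-02, -7.49711035e-05]), 'tool_pos': array([ 0.26067002, -0.62217752,  0.22574231]), 'orientation': array([ 1.79917807e+02, -7.94620278e-03, -1.57271175e+02]), 'force': array([-0.0331973 ,  0.08574647,  0.37729631]), 'moment': array([ 0.01767303,  0.02738165, -0.0119221 ]), 'opening': 0.0877816753926792}
```

View pics/a_side.png

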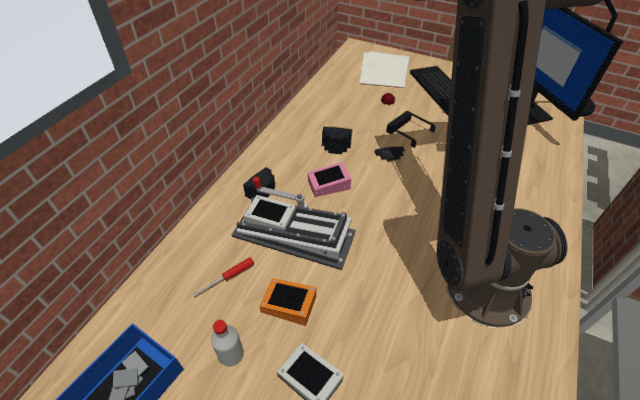

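View pics/a_top.png

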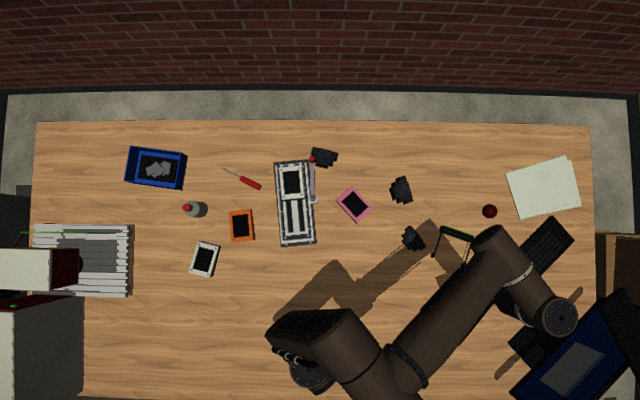

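```bash
python3 - <<'E'
from h import *
d=load("a")
for n,(x0,y0,w,h) in {"side":(220,160,150,112),"top":(245,140,110,115)}.items():
    s=d[n];im=s["image"][y0:y0+h,x0:x0+w,::-1]
    f=5
    cv2.imwrite(f"pics/a_{n}_c.png",cv2.resize(im,None,fx=f,fy=f,interpolation=cv2.INTER_CUBIC))
    print(n,proj(s,[[0,0,0],[.261,-.623,.227],[.6,0,0],[.7,0,0],[.6,.1,0]]))
E
```

```text
side [[488.26461079 288.56121615]
 [463.32057209  88.92068663]
 [301.5966055  217.78653984]
 [274.92711619 207.6298124 ]
 [286.95497503 240.14662092]]
top [[310.12384447 343.89215029]
 [481.60991908 289.61849376]
 [311.20213465 200.28609245]
 [311.39649989 176.84202999]
 [287.57155358 200.12629555]]
```

View pics/a_side_c.png

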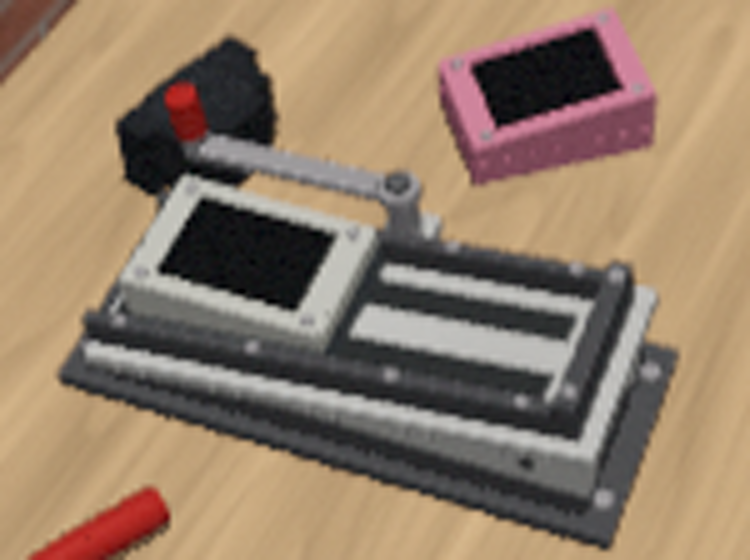

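View pics/a_top_c.png

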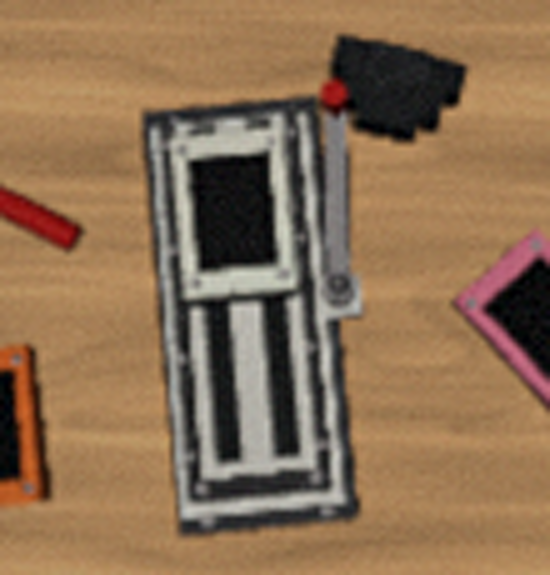

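```bash
python3 - <<'E'
from h import *
d=load("a")
s=d["top"];f=8
for k,(x0,y0,w,h) in {"lo":(262,145,75,60),"hi":(262,195,75,60)}.items():
    im=cv2.resize(s["image"][y0:y0+h,x0:x0+w,::-1],None,fx=f,fy=f,interpolation=cv2.INTER_CUBIC)
    for i in range(0,w,10):cv2.putText(im,str(x0+i),(i*f,10),0,.35,(0,0,255),1);cv2.line(im,(i*f,12),(i*f,h*f),(0,0,255) ,1) if i%10==0 else 0
    for i in range(0,h,10):cv2.putText(im,str(y0+i),(0,i*f+10),0,.35,(255,0,0),1);cv2.line(im,(0,i*f),(w*f,i*f),(255,0,0),1)
    cv2.imwrite(f"pics/t_{k}.png",im)
E
```

```text
(no output)
```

View pics/t_lo.png

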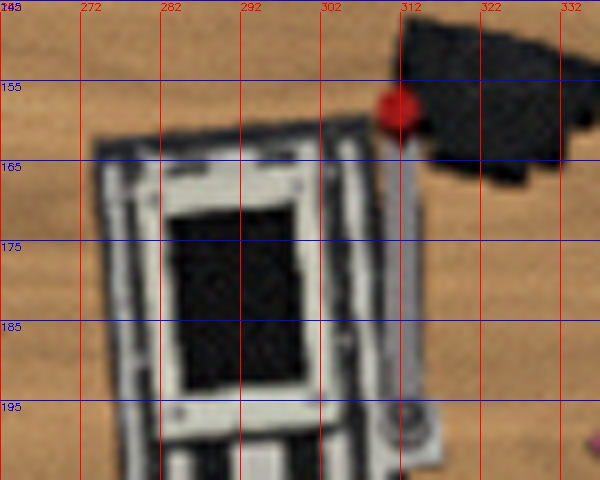

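View pics/t_hi.png

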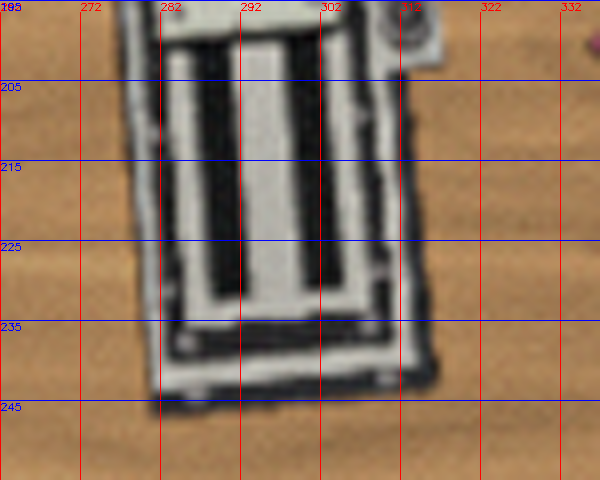

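```bash
cat >> h.py <<'E'
c8,s8=np.cos(np.radians(8)),np.sin(np.radians(8))
def fix(x,y,psi):
    u=np.array([np.cos(psi)*c8,np.sin(psi)*c8,s8]);l=np.array([-np.sin(psi),np.cos(psi),0]);n=np.cross(u,l)
    return np.array([x,y,.052]),np.stack([u,l,n],1)
E
python3 - <<'E'
from h import *
d=load("a");s=d["top"]
hi,lo=.052+.165*s8,.052-.165*s8
c={"UL-":(onz(s,(281.4,243.75),hi)),"U+":onz(s,(315.1,240.25),hi),"D-":onz(s,(274.5,164.4),lo),"D+":onz(s,(306.8,161.9),lo)}
for k,v in c.items():print(k,v.round(4))
U=(c["UL-"]+c["U+"])/2;D=(c["D-"]+c["D+"])/2;v=U-D
print("len",np.hypot(*v[:2]),"w",np.linalg.norm(c["UL-"]-c["U+"]),np.linalg.norm(c["D-"]-c["D+"]))
psi=np.arctan2(v[1],v[0]);m=(U+D)/2
w1=c["U+"]-c["UL-"];w2=c["D+"]-c["D-"];print("psi",np.degrees(psi),[np.degrees(np.arctan2(-w[0],w[1])) for w in(w1,w2)],m)
O,R=fix(m[0],m[1],psi)
# knob & pivot top
k=onplane(s,(311.7,158.3),O+R[:,2]*.075,R[:,2]);print("knob fix",R.T@(k-O),k)
p=onplane(s,(312.7,197.4),O+R[:,2]*.045,R[:,2]);print("pivot fix",R.T@(p-O))
for uv,z in (((281.4,200),.036),((305,198),.036)):
    q=onplane(s,uv,O+R[:,2]*z,R[:,2]);print("hous up edge",R.T@(q-O))
# side check overlay
P=[];
for q in [(-.165,-.066,0),(-.165,.066,0),(.165,.066,0),(.165,-.066,0),(.14,-.047,.03),(.14,.047,.03),(-.004,.078,.045)]:P.append(O+R@np.array(q))
for n in d:
    a=proj(d[n],P);print(n,a.round(1).tolist())
    im=cv2.resize(d[n]["image"][:,:,::-1],None,fx=4,fy=4,interpolation=cv2.INTER_CUBIC)
    for u in a: cv2.circle(im,tuple(int(t) for t in (u*4+2)),4,(0,255,0),1)
    x0,y0=(225,170) if n=="side" else (240,140)
    cv2.imwrite(f"pics/ov_{n}.png",im[y0*4:y0*4+460,x0*4:x0*4+600])
E
```

```text
UL- [0.4185 0.1162 0.075 ]
U+ [ 0.4334 -0.0183  0.075 ]
D- [0.7471 0.1542 0.029 ]
D+ [0.7585 0.0192 0.029 ]
len 0.32904935716349004 w 0.13539591253751077 0.13552756969252977
psi -173.4112002427488 [np.float64(-173.67312853707406), np.float64(-175.1758639856501)] [0.58939735 0.06782786 0.052     ]
knob fix [-0.15085008  0.08941741  0.075     ] [ 0.75842179 -0.00266075  0.10527583]
pivot fix [0.00121861 0.07667006 0.045     ]
hous up edge [-0.00414452 -0.04868752  0.036     ]
hous up edge [-0.00187817  0.04582393  0.036     ]
side [[237.3, 230.3], [255.5, 200.2], [352.1, 216.8], [339.5, 250.9], [332.1, 237.5], [341.6, 213.3], [299.8, 195.3]]
top [[275.0, 165.1], [306.4, 161.7], [314.6, 239.9], [281.8, 243.5], [285.2, 235.9], [309.0, 233.3], [312.9, 196.1]]
```

View pics/ov_side.png

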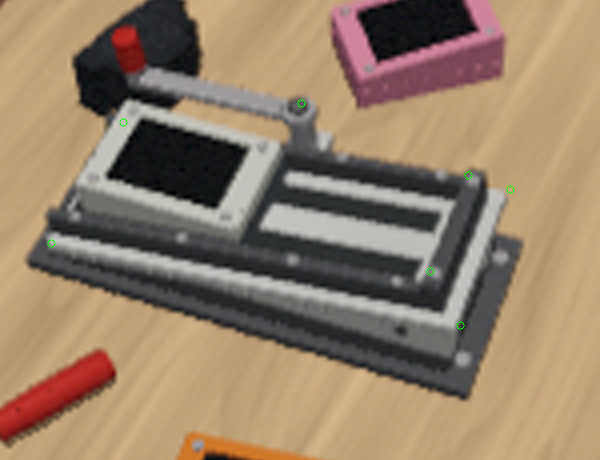

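```bash
python3 - <<'E'
from h import *
O,R=fix(.5894,.0678,np.radians(-173.4))
e=O+R@np.array([-.133,0,.054]);f=O+R@np.array([.075-.065,0,.054])
print("edge start",e,"edge final",f,"uphill",R[:,0])
for sp in(.025,0):
    print(sp,e-R[:,0]*np.array([1,1,0])/c8*(.0095+sp))
print("knob",O+R@np.array([-.151,.0894,.063]))
E
```

```text
edge start [0.72769835 0.08380167 0.08696445] edge final [0.58702849 0.06752561 0.10686621] uphill [-0.98370533 -0.11381859  0.1391731 ]
0.025 [0.76196971 0.087767   0.08696445]
0 [0.73713539 0.08489357 0.08696445]
knob [ 0.75692468 -0.00281316  0.09337175]
```

Emit:
{"api": "jog_arm", "payload": {"commands": [[17,24,0,-1.6],[17,24,0,-1.6],[17,24,0,-1.6],[17,24,0,-1.6],[17,24,0,-1.6],[17,24,0,-1.6],[17,24,0,-1.6],[17,24,0,-1.6],[17,24,0,-1.6],[17,24,0,-1.6]], "fingers": 40}}

```text
clock: 0.93
tool_pos: [0.4313, -0.3811, 0.2263]
orientation: [180.0, -0.0, -173.3]
force: [-0.1, -0.8, 1.5]
opening: 0.04
```

Emit:
{"api": "jog_arm", "payload": {"commands": [[17,24,0,0],[17,24,0,0],[17,24,0,0],[17,24,0,0],[17,24,0,0],[17,24,0,0],[17,24,0,0],[17,24,0,0],[17,24,0,0],[17,24,0,0]]}}

```text
clock: 1.77
tool_pos: [0.6013, -0.1411, 0.2262]
orientation: [180.0, -0.0, -173.3]
force: [0.8, -0.2, 0.8]
opening: 0.04
```

Emit:
{"api": "jog_arm", "payload": {"commands": [[17,24,0,0],[17,24,0,0],[17,24,0,0],[17,24,0,0],[17,24,0,0],[17,24,0,0],[17,24,0,0],[17,24,0,0],[17,24,0,0],[16,13,0,0]]}}

```text
clock: 2.6
tool_pos: [0.7703, 0.0892, 0.2257]
orientation: [180.0, -0.1, -173.2]
force: [0.1, -0.9, 0.3]
opening: 0.0399
```

Emit:
{"api": "jog_arm", "payload": {"commands": [[0,0,-20,0],[0,0,-20,0],[0,0,-20,0],[0,0,-20,0],[0,0,-20,0],[0,0,-10,0],[0,0,0,0],[0,0,0,0],[0,0,0,0],[0,0,0,0]]}}

```text
clock: 3.43
tool_pos: [0.7708, 0.0866, 0.1184]
orientation: [180.0, 0.2, -173.3]
force: [-0.4, 0.3, 0.2]
opening: 0.0399
```

```bash
python3 - <<'E'
from h import *
d=snap("b");o=get_obs();print(o["tool_pos"],o["orientation"],o["force"])
for n,(x0,y0) in {"side":(200,140),"top":(240,130)}.items():
    cv2.imwrite(f"pics/b_{n}_c.png",cv2.resize(d[n]["image"][y0:y0+125,x0:x0+170,::-1],None,fx=4,fy=4,interpolation=cv2.INTER_CUBIC))
E
```

```text
[0.77046557 0.08662854 0.11808892] [ 1.79977785e+02  1.20739441e-01 -1.73260747e+02] [-0.81237988 -0.24267952 -0.11487291]
```

View pics/b_side_c.png

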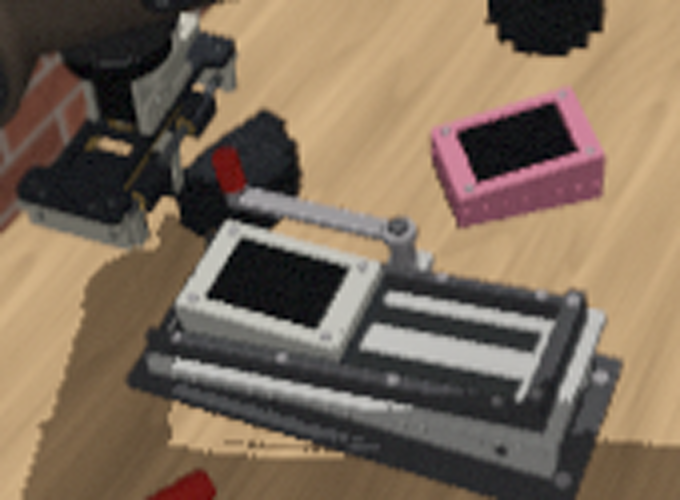

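View pics/b_top_c.png

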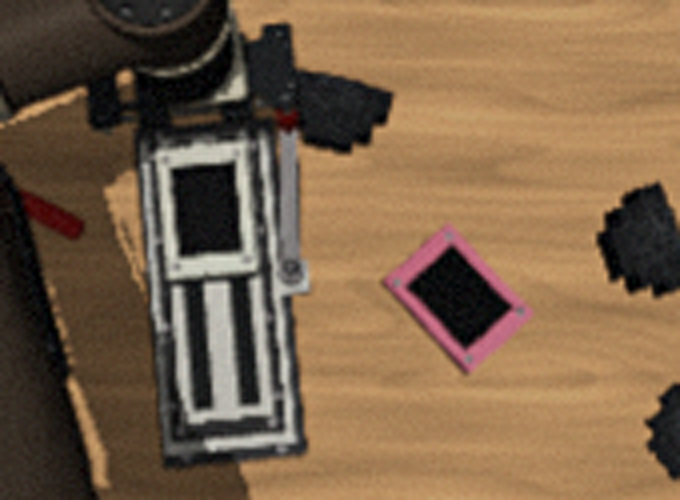

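Emit:
{"api": "jog_arm", "payload": {"commands": [[0,0,-9,0],[0,0,-9,0],[0,0,-9,0],[0,0,-9,0],[0,0,-7,0],[0,0,0,0],[-7,-0.8,0,0],[-7,-0.8,0,0],[-7,-0.8,0,0],[-5,-0.6,0,0]]}}

```text
clock: 4.37
tool_pos: [0.743, 0.0834, 0.0744]
orientation: [180.0, 0.0, -173.3]
force: [-0.1, 0.6, -0.1]
opening: 0.0399
```

Emit:
{"api": "jog_arm", "payload": {"commands": [[-4,-0.45,0.55,0],[-4,-0.45,0.55,0],[-4,-0.45,0.55,0],[-4,-0.45,0.55,0],[-4,-0.45,0.55,0],[-4,-0.45,0.55,0],[-4,-0.45,0.55,0],[-4,-0.45,0.55,0],[-4,-0.45,0.55,0],[-4,-0.45,0.55,0]]}}

```text
clock: 5.2
tool_pos: [0.7046, 0.0792, 0.0799]
orientation: [180.0, 0.1, -173.2]
force: [4.9, -0.0, 2.4]
opening: 0.0398
```

```bash
python3 - <<'E'
from h import *
d=snap("c");o=get_obs();print(o["tool_pos"],o["orientation"],o["force"])
for n,(x0,y0) in {"side":(200,140),"top":(240,130)}.items():
    cv2.imwrite(f"pics/c_{n}_c.png",cv2.resize(d[n]["image"][y0:y0+125,x0:x0+170,::-1],None,fx=4,fy=4,interpolation=cv2.INTER_CUBIC))
E
```

```text
[0.70385078 0.07905805 0.07987766] [ 1.79991970e+02  6.65348275e-02 -1.73249247e+02] [3.15424389 0.84323517 2.67755978]
```

View pics/c_side_c.png

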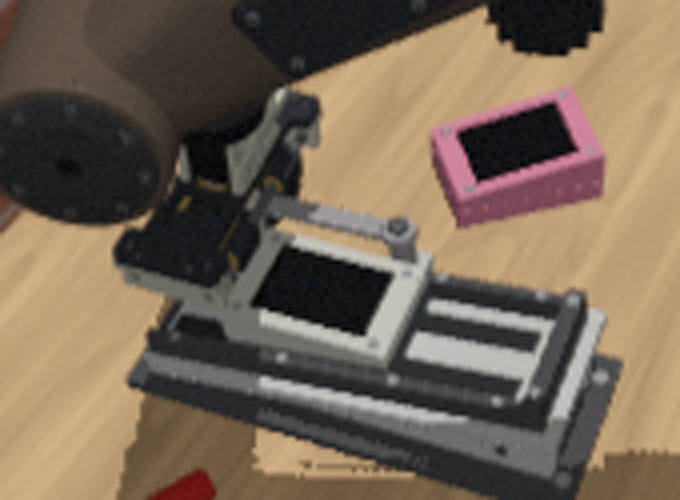

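View pics/c_top_c.png

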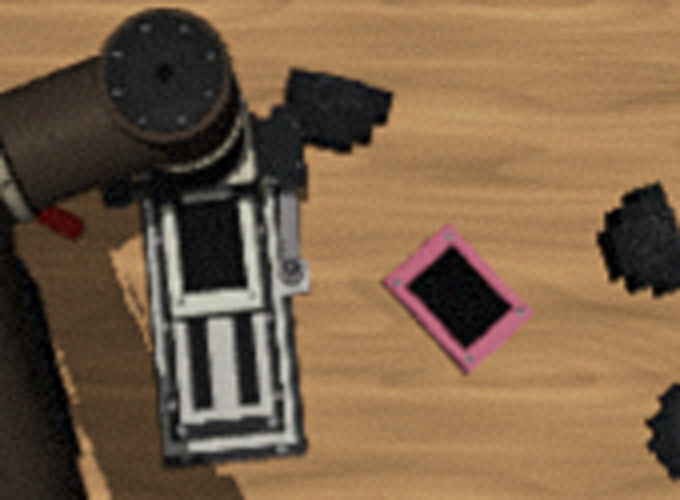

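Emit:
{"api": "jog_arm", "payload": {"commands": [[-5,-0.57,0.71,0],[-5,-0.57,0.71,0],[-5,-0.57,0.71,0],[-5,-0.57,0.71,0],[-5,-0.57,0.71,0],[-5,-0.57,0.71,0],[-5,-0.57,0.71,0],[-5,-0.57,0.71,0],[-5,-0.57,0.71,0],[-5,-0.57,0.71,0]]}}

```text
clock: 6.13
tool_pos: [0.6547, 0.0735, 0.0868]
orientation: [180.0, 0.1, -173.2]
force: [5.6, 0.5, 2.0]
opening: 0.0401
```

Emit:
{"api": "jog_arm", "payload": {"commands": [[-5,-0.57,0.71,0],[-5,-0.57,0.71,0],[-5,-0.57,0.71,0],[-5,-0.57,0.71,0],[-5,-0.57,0.71,0],[-4,-0.46,0.57,0],[-4,-0.46,0.57,0],[-4,-0.46,0.57,0],[-3,-0.34,0.42,0],[-2,-0.23,0.28,0]]}}

```text
clock: 6.97
tool_pos: [0.6126, 0.0687, 0.0928]
orientation: [180.0, 0.1, -173.2]
force: [6.5, 0.6, 2.0]
opening: 0.04
```

```bash
python3 - <<'E'
from h import *
d=snap("d");o=get_obs();print(o["tool_pos"],o["orientation"],o["force"])
for n,(x0,y0) in {"side":(200,140),"top":(240,130)}.items():
    cv2.imwrite(f"pics/d_{n}_c.png",cv2.resize(d[n]["image"][y0:y0+125,x0:x0+170,::-1],None,fx=4,fy=4,interpolation=cv2.INTER_CUBIC))
E
```

```text
[0.61221666 0.06861187 0.09270147] [ 1.79992811e+02  6.82031169e-02 -1.73246758e+02] [3.57214698 0.87531378 3.31453086]
```

View pics/d_side_c.png

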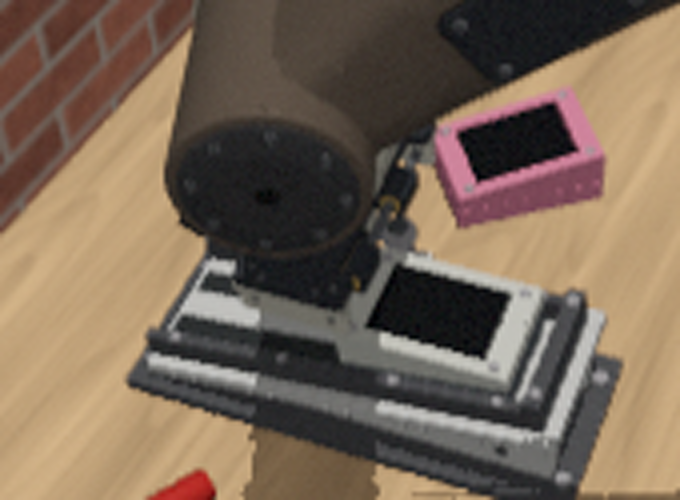

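Emit:
{"api": "jog_arm", "payload": {"commands": [[-2,-0.23,0.28,0],[-2,-0.23,0.28,0],[-2,-0.23,0.28,0],[-2,-0.23,0.28,0],[-1,-0.11,0.14,0],[-1,-0.11,0.14,0],[-1,-0.11,0.14,0],[-1,-0.11,0.14,0],[-1,-0.11,0.14,0],[-1,-0.11,0.14,0]]}}

```text
clock: 7.9
tool_pos: [0.599, 0.0671, 0.0946]
orientation: [180.0, 0.1, -173.2]
force: [5.4, 0.8, 2.7]
opening: 0.0401
```

Emit:
{"api": "jog_arm", "payload": {"commands": [[-0.5,-0.06,0.07,0],[-0.5,-0.06,0.07,0],[-0.5,-0.06,0.07,0],[-0.5,-0.06,0.07,0],[0,0,0,0],[0,0,0,0],[0,0,0,0],[0,0,0,0],[0,0,0,0],[0,0,0,0]]}}

```text
clock: 8.73
tool_pos: [0.5979, 0.0669, 0.0949]
orientation: [180.0, 0.2, -173.2]
force: [10.3, -0.5, 0.1]
opening: 0.04
```

Emit:
{"api": "jog_arm", "payload": {"commands": [[-0.5,-0.06,0.07,0],[-0.5,-0.06,0.07,0],[-0.5,-0.06,0.07,0],[0,0,0,0],[0,0,0,0],[0,0,0,0],[0,0,0,0],[0,0,0,0],[0,0,0,0],[0,0,0,0]]}}

```text
clock: 9.57
tool_pos: [0.5978, 0.0669, 0.0956]
orientation: [180.0, 0.3, -173.2]
force: [13.8, -2.1, -1.1]
opening: 0.04
```

```bash
python3 - <<'E'
from h import *
d=snap("e");o=get_obs();print(o["tool_pos"],o["orientation"],o["force"])
for n,(x0,y0,w,h) in {"side":(270,175,90,75),"top":(260,130,90,120)}.items():
    cv2.imwrite(f"pics/e_{n}_c.png",cv2.resize(d[n]["image"][y0:y0+h,x0:x0+w,::-1],None,fx=5,fy=5,interpolation=cv2.INTER_CUBIC))
E
```

```text
[0.59778427 0.0668695  0.0955894 ] [ 179.99124454    0.34495816 -173.23520114] [14.17574813 -1.15515816 -1.14117209]
```

View pics/e_side_c.png

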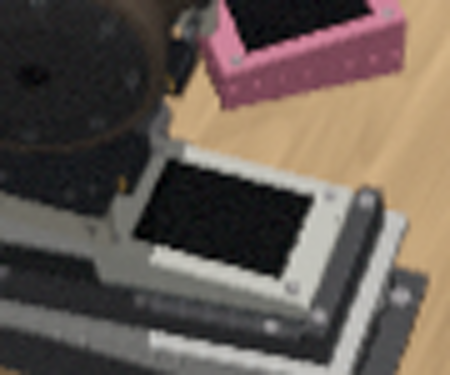

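View pics/e_top_c.png

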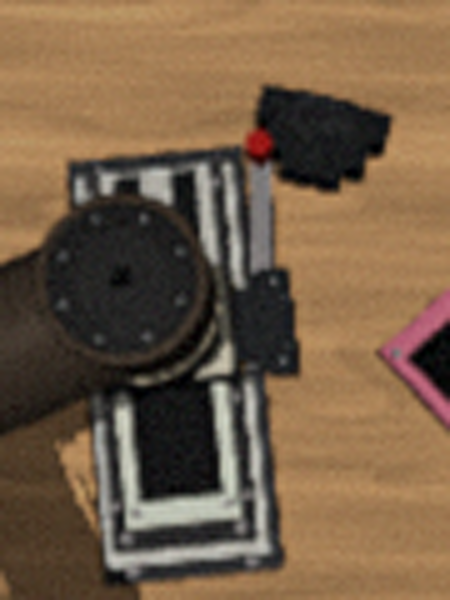

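Emit:
{"api": "jog_arm", "payload": {"commands": [[1,0.1,-0.1,0],[1,0.1,-0.1,0],[2,0.2,-0.2,0],[4,0.5,-0.3,0],[10,1,0,0],[15,1.5,0,0],[15,1.5,0,0],[0,0,25,0],[0,0,25,0],[0,0,25,0]], "fingers": 40}}

```text
clock: 10.5
tool_pos: [0.6417, 0.0709, 0.1681]
orientation: [-179.9, -0.3, -173.3]
force: [1.0, 1.0, 0.8]
opening: 0.04
```

```bash
cat > path.py <<'E'
from h import *
O,R=fix(.5894,.0678,np.radians(-173.4))
def tcp(th,h=.057):
    a=th-.25
    return O+R@np.array([-.004-.148*np.cos(a),.078-.148*np.sin(a),h])
def yaw(th): return -173.4+np.degrees(th-.25)
E
python3 - <<'E'
from path import *
print(get_obs()["tool_pos"],get_obs()["force"])
d=snap("f")
for n,(x0,y0,w,h) in {"side":(240,165,120,100),"top":(260,130,90,120)}.items():
    cv2.imwrite(f"pics/f_{n}_c.png",cv2.resize(d[n]["image"][y0:y0+h,x0:x0+w,::-1],None,fx=5,fy=5,interpolation=cv2.INTER_CUBIC))
for th in (.17,1.82):print(th,tcp(th),yaw(th))
E
```

```text
[0.64171404 0.07088556 0.16810562] [1.01781827 0.9804579  0.79068441]
0.17 [ 0.75666237 -0.00327374  0.08735685] -177.98366236104658
1.82 [0.59328546 0.13871652 0.10787219] -83.44562616446076
```

View pics/f_side_c.png

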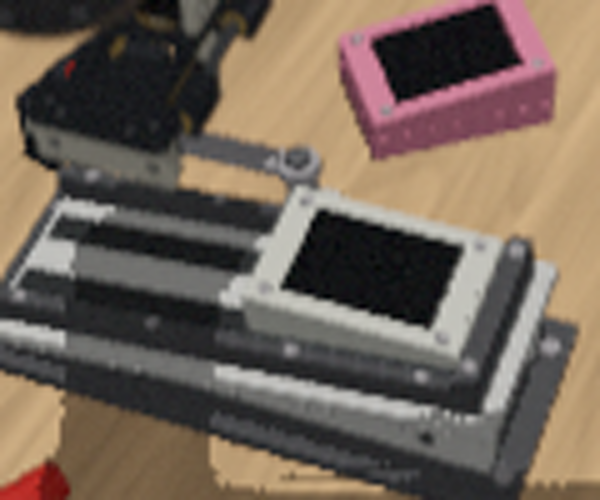

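View pics/f_top_c.png

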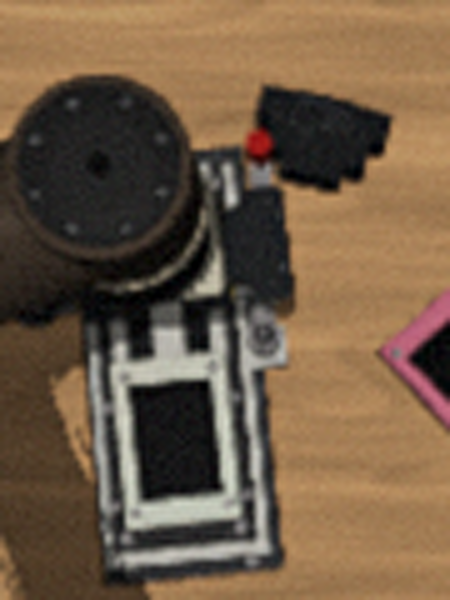

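Emit:
{"api": "jog_arm", "payload": {"commands": [[14.5,-9.2,0,-0.6],[14.5,-9.2,0,-0.6],[14.5,-9.2,0,-0.6],[14.5,-9.2,0,-0.6],[14.5,-9.2,0,-0.6],[14.5,-9.2,0,-0.6],[14.5,-9.2,0,-0.6],[14.5,-9.2,0,-0.5],[0,0,0,0],[0,0,0,0]], "fingers": 60}}

```text
clock: 11.43
tool_pos: [0.758, -0.003, 0.1668]
orientation: [-180.0, -0.2, -178.0]
force: [0.3, -0.1, -0.1]
opening: 0.0602
```

```bash
python3 - <<'E'
from path import *
print(get_obs()["tool_pos"],get_obs()["orientation"])
d=snap("g")
for n,(x0,y0,w,h) in {"side":(210,130,130,100),"top":(260,130,90,120)}.items():
    cv2.imwrite(f"pics/g_{n}_c.png",cv2.resize(d[n]["image"][y0:y0+h,x0:x0+w,::-1],None,fx=5,fy=5,interpolation=cv2.INTER_CUBIC))
s=d["top"]
E
```

```text
[ 0.75804577 -0.00301725  0.16679565] [-179.98716161   -0.18632731 -178.03488056]
```

View pics/g_side_c.png

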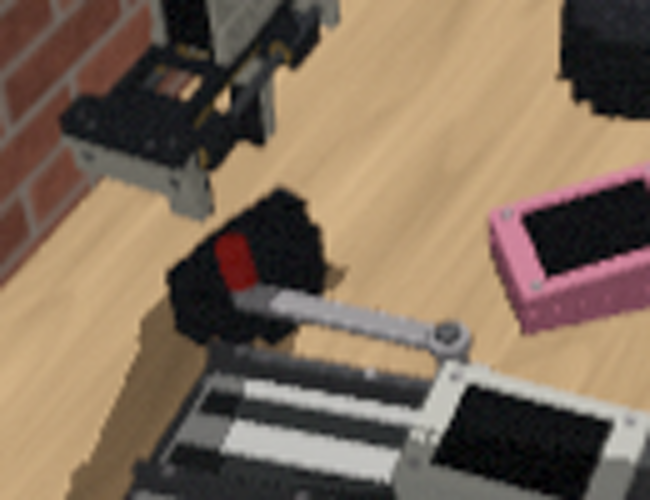

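```bash
python3 - <<'E'
from path import *
d=load("g")
P=[O+R@np.array([-.004-.148*np.cos(-.08),.078-.148*np.sin(-.08),z]) for z in(.046,.080)]
print(P,proj(d["side"],P))
im=cv2.cvtColor(d["side"]["image"],cv2.COLOR_RGB2HSV);m=((im[...,0]<8)|(im[...,0]>172))&(im[...,1]>180)&(im[...,2]>60)
ys,xs=np.nonzero(m[170:200,245:270]);print(xs.min()+245,xs.max()+245,ys.min()+170,ys.max()+170,xs.mean()+245,ys.mean()+170,len(xs))
print(proj(d["side"],[(P[0]+P[1])/2]))
E
```

```text
[array([ 0.75514161, -0.00344969,  0.0764639 ]), array([ 0.75984214, -0.00290582,  0.11013301])] [[258.97132504 185.83961018]
 [256.54963497 178.13345311]]
253 260 177 187 256.57575757575756 181.8181818181818 66
[[257.77159484 182.0226327 ]]
```

Emit:
{"api": "jog_arm", "payload": {"commands": [[0,0,-15,0],[0,0,-15,0],[0,0,-15,0],[0,0,-12,0],[0,0,-10,0],[0,0,-8,0],[0,0,-4,0],[0,0,0,0],[0,0,0,0],[0,0,0,0]]}}

```text
clock: 12.37
tool_pos: [0.7589, -0.0022, 0.0908]
orientation: [180.0, 0.1, -178.0]
force: [-0.9, 0.9, 0.1]
opening: 0.06
```

Emit:
{"api": "jog_arm", "payload": {"commands": [[0,0,0,0],[0,0,0,0],[0,0,0,0],[0,0,0,0],[0,0,0,0],[0,0,0,0],[0,0,0,0],[0,0,0,0],[0,0,0,0],[0,0,0,0]], "fingers": 34}}

```text
clock: 13.2
tool_pos: [0.7583, -0.0022, 0.0898]
orientation: [180.0, -0.0, -178.0]
force: [-0.9, -0.6, -0.2]
opening: 0.0343
```

```bash
python3 - <<'E'
from path import *
o=get_obs();print(o["tool_pos"],o["force"])
d=snap("i")
for n,(x0,y0,w,h) in {"side":(210,130,130,100),"top":(260,130,90,120)}.items():
    cv2.imwrite(f"pics/i_{n}_c.png",cv2.resize(d[n]["image"][y0:y0+h,x0:x0+w,::-1],None,fx=5,fy=5,interpolation=cv2.INTER_CUBIC))
N=40;ths=np.linspace(.17,1.84,N+1);p=np.array([tcp(t) for t in ths])*1000
D=np.diff(p,axis=0).round(1);print(np.degrees(1.67/40));
for k in range(4):print([[*r,2.4] for r in D[k*10:k*10+10].tolist()])
print(p[[0,10,20,30,40]].round(1))
E
```

```text
[ 0.75832021 -0.00223183  0.08983893] [-0.94219033 -0.59287051 -0.18353297]
2.392098794671187
[[-0.3, 6.2, -0.1, 2.4], [-0.6, 6.1, -0.0, 2.4], [-0.9, 6.1, 0.0, 2.4], [-1.1, 6.1, 0.1, 2.4], [-1.4, 6.0, 0.1, 2.4], [-1.6, 6.0, 0.1, 2.4], [-1.9, 5.9, 0.2, 2.4], [-2.1, 5.8, 0.2, 2.4], [-2.3, 5.7, 0.2, 2.4], [-2.6, 5.6, 0.3, 2.4]]
[[-2.8, 5.5, 0.3, 2.4], [-3.0, 5.4, 0.3, 2.4], [-3.2, 5.2, 0.4, 2.4], [-3.5, 5.1, 0.4, 2.4], [-3.7, 5.0, 0.4, 2.4], [-3.9, 4.8, 0.5, 2.4], [-4.1, 4.6, 0.5, 2.4], [-4.2, 4.5, 0.5, 2.4], [-4.4, 4.3, 0.5, 2.4], [-4.6, 4.1, 0.6, 2.4]]
[[-4.8, 3.9, 0.6, 2.4], [-4.9, 3.7, 0.6, 2.4], [-5.1, 3.5, 0.7, 2.4], [-5.2, 3.3, 0.7, 2.4], [-5.3, 3.0, 0.7, 2.4], [-5.5, 2.8, 0.7, 2.4], [-5.6, 2.6, 0.7, 2.4], [-5.7, 2.3, 0.8, 2.4], [-5.8, 2.1, 0.8, 2.4], [-5.8, 1.9, 0.8, 2.4]]
[[-5.9, 1.6, 0.8, 2.4], [-6.0, 1.4, 0.8, 2.4], [-6.0, 1.1, 0.8, 2.4], [-6.1, 0.9, 0.8, 2.4], [-6.1, 0.6, 0.8, 2.4], [-6.1, 0.3, 0.8, 2.4], [-6.1, 0.1, 0.9, 2.4], [-6.1, -0.2, 0.9, 2.4], [-6.1, -0.4, 0.9, 2.4], [-6.1, -0.7, 0.9, 2.4]]
[[756.7  -3.3  87.4]
 [741.9  56.3  88.5]
 [704.6 104.7  92.9]
 [651.  133.7  99.9]
 [590.4 138.4 108.3]]
```

View pics/i_side_c.png

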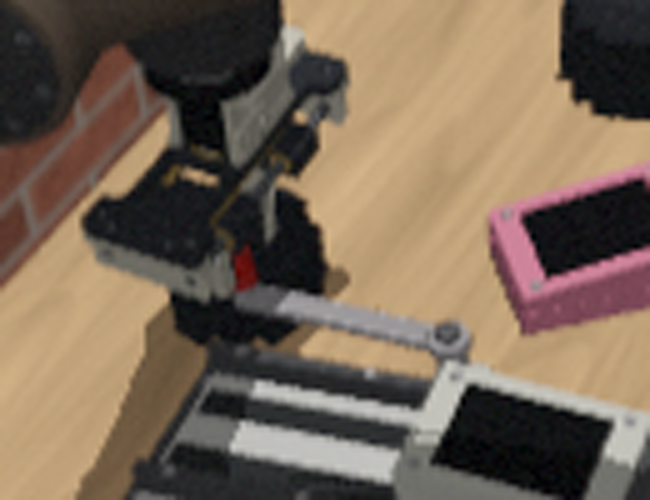

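Emit:
{"api": "jog_arm", "payload": {"commands": [[-0.5,6.2,0,2.4],[-0.6,6.1,0,2.4],[-0.9,6.1,0,2.4],[-1.1,6.1,0.1,2.4],[-1.4,6,0.1,2.4],[-1.6,6,0.1,2.4],[-1.9,5.9,0.2,2.4],[-2.1,5.8,0.2,2.4],[-2.3,5.7,0.2,2.4],[-2.6,5.6,0.3,2.4]]}}

```text
clock: 14.13
tool_pos: [0.7435, 0.0574, 0.091]
orientation: [-180.0, 0.0, -153.8]
force: [0.6, -1.2, -1.2]
opening: 0.0341
```

```bash
python3 - <<'E'
from path import *
o=get_obs();print(o["tool_pos"],o["force"])
d=snap("j")
for n,(x0,y0,w,h) in {"side":(210,130,130,100),"top":(260,130,90,120)}.items():
    cv2.imwrite(f"pics/j_{n}_c.png",cv2.resize(d[n]["image"][y0:y0+h,x0:x0+w,::-1],None,fx=5,fy=5,interpolation=cv2.INTER_CUBIC))
E
```

```text
[0.74345045 0.05741241 0.09101685] [ 0.63752867 -1.21123878 -1.21980701]
```

View pics/j_side_c.png

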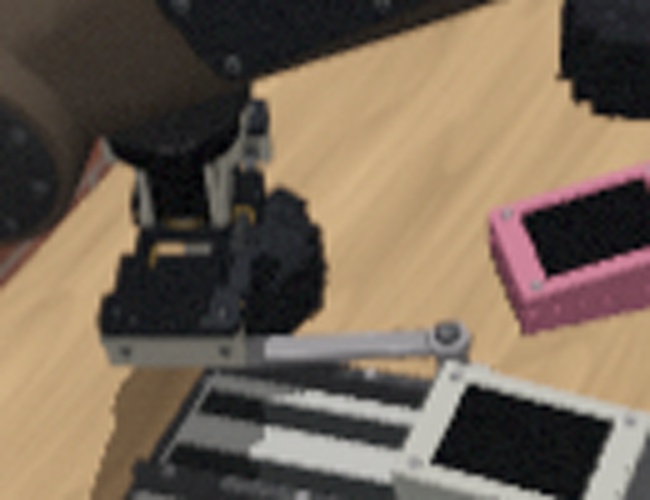

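The arm follows the tool. Continue.

Emit:
{"api": "jog_arm", "payload": {"commands": [[-2.9,5.5,0.3,2.4],[-3.1,5.4,0.3,2.4],[-3.3,5.2,0.3,2.4],[-3.5,5.1,0.4,2.4],[-3.7,5,0.4,2.4],[-3.9,4.8,0.4,2.4],[-4.1,4.6,0.4,2.4],[-4.2,4.5,0.5,2.4],[-4.4,4.3,0.5,2.4],[-4.6,4.1,0.5,2.4]]}}

```text
clock: 15.07
tool_pos: [0.706, 0.1057, 0.0952]
orientation: [-180.0, 0.0, -130.0]
force: [2.6, -0.2, -0.9]
opening: 0.034
```

Emit:
{"api": "jog_arm", "payload": {"commands": [[-4.8,3.9,0.6,2.4],[-4.9,3.7,0.6,2.4],[-5.1,3.5,0.6,2.4],[-5.2,3.3,0.7,2.4],[-5.3,3,0.7,2.4],[-5.5,2.8,0.7,2.4],[-5.6,2.6,0.7,2.4],[-5.7,2.3,0.7,2.4],[-5.8,2.1,0.8,2.4],[-5.8,1.9,0.8,2.4]]}}

```text
clock: 15.9
tool_pos: [0.6522, 0.1349, 0.1022]
orientation: [-180.0, 0.0, -105.9]
force: [0.5, 0.1, -0.6]
opening: 0.034
```

```bash
python3 - <<'E'
from path import *
o=get_obs();print(o["tool_pos"],o["force"])
d=snap("k")
for n,(x0,y0,w,h) in {"side":(220,140,130,110),"top":(260,130,90,120)}.items():
    cv2.imwrite(f"pics/k_{n}_c.png",cv2.resize(d[n]["image"][y0:y0+h,x0:x0+w,::-1],None,fx=5,fy=5,interpolation=cv2.INTER_CUBIC))
E
```

```text
[0.65216048 0.13485629 0.10216407] [ 0.54905566  0.09579284 -0.60965234]
```

View pics/k_side_c.png

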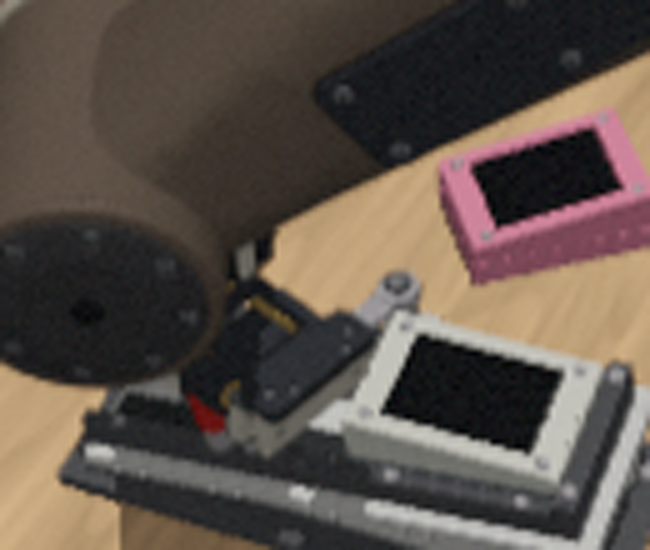

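Emit:
{"api": "jog_arm", "payload": {"commands": [[-5.9,1.6,0.8,2.4],[-6,1.4,0.8,2.4],[-6,1.1,0.8,2.4],[-6.1,0.9,0.8,2.4],[-6.1,0.6,0.8,2.4],[-6.1,0.3,0.8,2.4],[-6.1,0.1,0.9,2.4],[-6.1,-0.2,0.9,2.4],[-5,-0.4,0.7,2.4],[-4,-0.4,0.6,0]]}}

```text
clock: 16.83
tool_pos: [0.5948, 0.1397, 0.1101]
orientation: [-180.0, 0.0, -84.4]
force: [1.5, 0.2, -0.6]
opening: 0.0342
```

Emit:
{"api": "jog_arm", "payload": {"commands": [[-1,-0.1,0.1,0],[-1,-0.1,0.1,0],[-1,-0.1,0.1,0],[-1,-0.1,0.1,0],[0,0,0,0],[0,0,0,0],[0,0,0,0],[0,0,0,0],[0,0,0,0],[0,0,0,0]]}}

```text
clock: 17.67
tool_pos: [0.5911, 0.1396, 0.1105]
orientation: [-179.9, 0.0, -84.4]
force: [4.3, 0.4, 0.4]
opening: 0.0342
```

Emit:
{"api": "jog_arm", "payload": {"commands": [[-0.5,0,0.1,0],[-0.5,0,0.1,0],[-0.5,0,0.1,0],[-0.5,0,0.1,0],[0,0,0,0],[0,0,0,0],[0,0,0,0],[0,0,0,0],[0,0,0,0],[0,0,0,0]]}}

```text
clock: 18.5
tool_pos: [0.5906, 0.1397, 0.1107]
orientation: [-179.8, 0.0, -84.4]
force: [11.6, -1.0, -5.9]
opening: 0.0341
```

```bash
python3 - <<'E'
from path import *
o=get_obs();print(o["tool_pos"],o["force"])
d=snap("l")
for n,(x0,y0,w,h) in {"side":(230,160,130,110),"top":(260,130,90,120)}.items():
    cv2.imwrite(f"pics/l_{n}_c.png",cv2.resize(d[n]["image"][y0:y0+h,x0:x0+w,::-1],None,fx=5,fy=5,interpolation=cv2.INTER_CUBIC))
E
```

```text
[0.5906363  0.13968886 0.11072296] [11.55527026 -0.95452811 -5.86971806]
```

View pics/l_side_c.png

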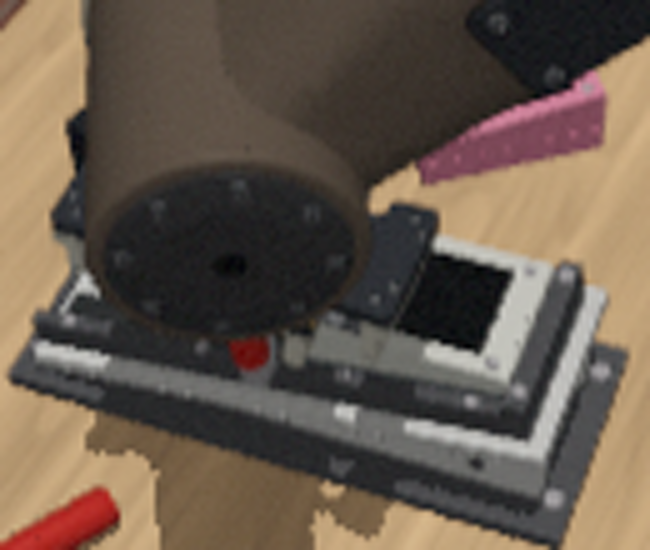

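Emit:
{"api": "jog_arm", "payload": {"commands": [[1,0,-0.1,0],[1,0,-0.1,0],[2,0,-0.2,0],[2,0,0,0],[0,0,0,0],[0,0,0,0],[0,0,0,0],[0,0,0,0],[0,0,0,0],[0,0,0,0]]}}

```text
clock: 19.43
tool_pos: [0.5944, 0.1394, 0.1103]
orientation: [180.0, -0.0, -84.4]
force: [-0.2, -0.1, 0.2]
opening: 0.034
```

Emit:
{"api": "jog_arm", "payload": {"commands": [[0,0,0,0],[0,0,0,0],[0,0,0,0],[0,0,0,0],[0,0,8,0],[0,0,15,0],[0,0,20,0],[0,0,25,0],[0,0,25,0],[0,0,25,0]], "fingers": 44}}

```text
clock: 20.27
tool_pos: [0.5944, 0.1393, 0.2301]
orientation: [-180.0, -0.0, -84.4]
force: [0.9, 0.9, 0.2]
opening: 0.0439
```

Emit:
{"api": "jog_arm", "payload": {"commands": [[0,-20,10,0],[0,-35,0,0],[0,-35,0,0],[0,-35,0,0],[0,-35,0,0],[0,-35,0,0],[0,-35,0,0],[0,-35,0,0],[0,-20,0,0],[0,0,0,0]]}}

```text
clock: 21.1
tool_pos: [0.5941, -0.1492, 0.2388]
orientation: [180.0, -0.0, -84.6]
force: [0.1, 0.6, 1.0]
opening: 0.0439
```

```bash
python3 - <<'E'
from path import *
o=get_obs();print(o["tool_pos"],o["force"])
d=snap("m")
for n,(x0,y0,w,h) in {"side":(220,150,150,115),"top":(260,130,90,120)}.items():
    cv2.imwrite(f"pics/m_{n}_c.png",cv2.resize(d[n]["image"][y0:y0+h,x0:x0+w,::-1],None,fx=5,fy=5,interpolation=cv2.INTER_CUBIC))
E
```

```text
[ 0.59406201 -0.14922319  0.23879184] [0.1475605  0.60111581 0.9805147 ]
```

View pics/m_side_c.png

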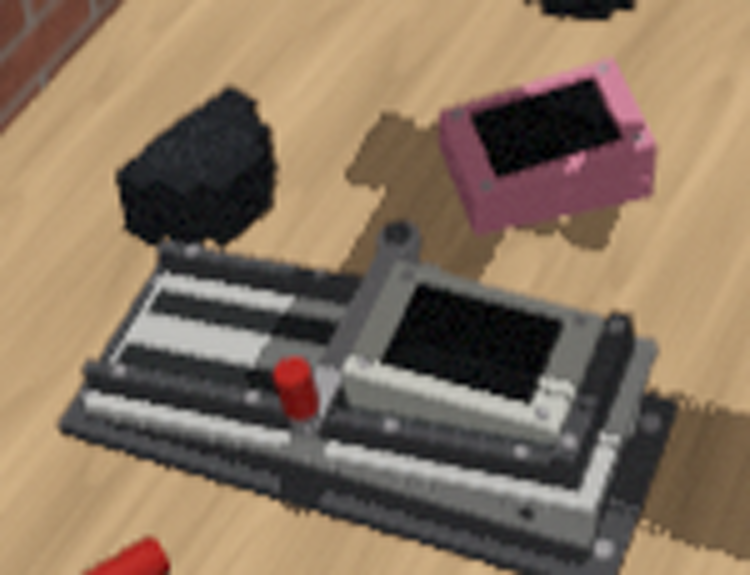

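View pics/m_top_c.png

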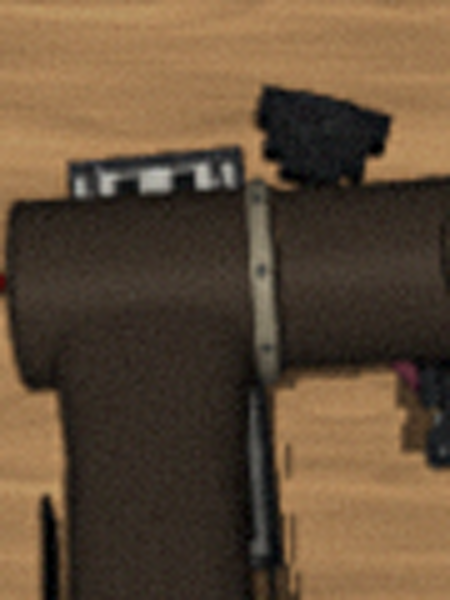

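Emit:
{"api": "jog_arm", "payload": {"commands": [[-10,-34,0,0],[-10,-34,0,0],[-10,-34,0,0],[-10,-34,0,0],[-10,-34,0,0],[-10,-34,0,0],[-10,-34,0,0],[-10,-34,0,0],[-10,-30,0,0],[0,0,0,0]]}}

```text
clock: 22.03
tool_pos: [0.5031, -0.451, 0.2381]
orientation: [179.9, -0.0, -84.5]
force: [-0.3, 0.7, 0.3]
opening: 0.0442
```

```bash
python3 - <<'E'
from path import *
d=snap("n")
for n,(x0,y0,w,h) in {"top":(260,130,90,120)}.items():
    cv2.imwrite(f"pics/n_{n}_c.png",cv2.resize(d[n]["image"][y0:y0+h,x0:x0+w,::-1],None,fx=5,fy=5,interpolation=cv2.INTER_CUBIC))
hk=lambda th,z:O+R@np.array([-.004-.148*np.cos(th-.25),.078-.148*np.sin(th-.25),z])
for n,(x0,x1,y0,y1) in {"side":(262,292,215,240),"top":(260,310,180,215)}.items():
    im=cv2.cvtColor(d[n]["image"],cv2.COLOR_RGB2HSV);m=((im[...,0]<8)|(im[...,0]>172))&(im[...,1]>150)&(im[...,2]>50)
    ys,xs=np.nonzero(m[y0:y1,x0:x1]);print(n,len(xs),xs.mean()+x0,ys.mean()+y0, [proj(d[n],[hk(t,.063 if n=="side" else .078)]).round(1).tolist() for t in(1.6,1.7,1.82)])
C=[O+R@np.array(q) for q in[(.01,-.045,.054),(.01,.045,.054),(.14,-.045,.036),(.14,.045,.036)]]
for n in d:print(n,proj(d[n],C).round(1).tolist())
P0=load("a")["top"]["image"].astype(int);P1=d["top"]["image"].astype(int)
cv2.imwrite("pics/n_top.png",d["top"]["image"][:,:,::-1])
E
```

```text
side 71 278.71830985915494 227.3943661971831 [[[270.5, 224.2]], [[274.8, 225.7]], [[280.3, 227.1]]]
top 29 272.86206896551727 197.0689655172414 [[[274.9, 190.1]], [[274.6, 193.7]], [[274.7, 198.2]]]
side [[288.7, 223.5], [299.7, 201.5], [332.1, 235.6], [341.3, 212.4]]
top [[282.1, 202.4], [304.9, 199.9], [285.5, 235.6], [308.4, 233.1]]
```

View pics/n_top_c.png

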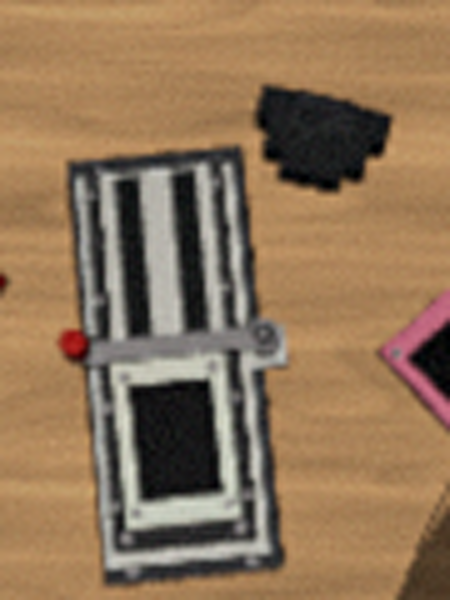

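View pics/n_top.png

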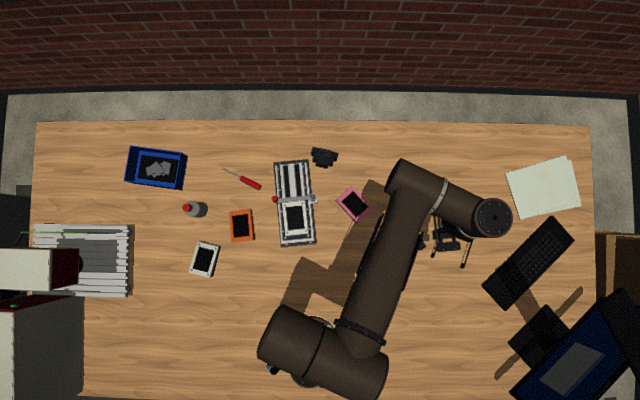

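```bash
python3 -c "
from plant import *
print(get_obs()['clock'],get_obs()['force']);print(close_job())"
```

```text
22.1333 [-1.27726029  0.74761265 -0.76756183]
the job is handed in; nothing more can be done
None
```

I pushed the grey-and-white housing up the ramp to the top stop and swung the red-knobbed keeper across behind it. I then let go, pulled the arm clear and handed the job in at 22.1 s.

- **Housing:** sliding took about 5–7 N. At the end the force rose to 14 N and the tool stopped moving, so I take the housing to be against the stop. Its uphill edge in the top view is within about 0.6 px (about 2.5 mm) of the predicted stop contact. That is close to the limit of what the picture can show against the 4 mm tolerance.
- **Keeper:** it stopped against resistance of about 11.6 N. From the knob and arm positions I estimate its angle at about 1.79 rad, where 1.82 is the limit. The top-view and side-view estimates differ from the 1.82 rad prediction by 1–2 px.
- **Other things on the bench:** the final top view shows everything in view where it started. The arm hides part of the goggles and the black plates or stack beside them, so I could not check those. I passed near the goggles only with the tool about 0.24 m up. No contact force appeared on the way out.

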